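Size a pressing plunger in the sprung gauge plate

TASK

Gauge the plunger that stands alone in the single-hole wooden block: try it gently, foot first, in the holes of the gauge plate one after another, beginning with the narrowest, feeling at each one whether the shank goes in and never forcing it. Leave it standing free in the first hole that lets its shank through, upright with its collar down on the plate, and leave everything else where it is.

Things in the scene. Friction and masses are not known exactly. Their poses are not given: they have to be found in the camera images.
- gauge_plate: aluminium gauge plate, 56 x 162 x 12 mm, level, upper face 72 mm above the table, four round holes in a row along its y axis, 38 mm apart, 9 to 21 mm. Origin: centre of its underside. It rests on springs: sinks from about 3 N of push, 1 mm per further 1 N, stops hard after 12 mm (about 15 N), springs back when let go; it moves only up and down.
- gauge: fixed dark steel foot under the gauge plate, 70 x 200 mm, 12 mm high, with two 12 mm posts up to 62 mm high at the ends; at least 48 mm clear under each hole. Origin: centre of its underside; same axes as the plate. A shank fits its hole with 1 mm to spare on the diameter; for the next narrower hole it is 3 mm too thick and does not enter at all.
- hole_1 (a point): centre of the mouth of a round through hole 9 mm across in the gauge plate, at the plate's upper face; z up. The narrowest, at the plate's -y end; tighter than any of the plungers.
- hole_2 (a point): centre of the mouth of a round through hole 13 mm across in the gauge plate, at the plate's upper face; z up. Second in the row.
- hole_3 (a point): centre of the mouth of a round through hole 17 mm across in the gauge plate, at the plate's upper face; z up. Third in the row.
- hole_4 (a point): centre of the mouth of a round through hole 21 mm across in the gauge plate, at the plate's upper face; z up. The widest, at the +y end.
- job_seat (a point): centre of the mouth of the hole in the single-hole wooden block (60 x 60 mm, 50 mm high, fixed; hole 23 mm across, 45 mm deep), at its upper face. The plunger to gauge stands in it loosely, collar on the wood, within about 5 mm of the centre; lift it 45 mm to clear.
- spare_rack: wooden rack for the two other plungers, fixed, 60 x 150 mm, 50 mm high, two holes 84 mm apart along its y axis. Origin: centre of its underside.
- plunger_p_mid (a point): one of three upright steel plungers alike but for the thickness of the shank (11 to 21 mm, unmarked, hidden in the wood at the start). 90 mm tall: on top a round grip 24 mm across, 44 mm long; below it a collar 30 mm across, 6 mm thick; then the 40 mm long round shank, foot edge bevelled about 1 mm. Point: on the axis, half-way up, 45 mm above the foot. About 0.1 kg.
- plunger_q_mid (a point): another of the three plungers, as plunger_p: same sizes but for the shank, same point half-way up. Any one of the three starts in the single-hole block: that is the one to gauge; the other two stand in the rack and are left alone.
- plunger_r_mid (a point): another of the three plungers, as plunger_p: same sizes but for the shank, same point half-way up. Any one of the three starts in the single-hole block: that is the one to gauge; the other two stand in the rack and are left alone.
- bowl: dark green mixing bowl, 120 mm across, 75 mm high; origin under its centre. Leave alone.
- burner: small dark burner on a round foot 68 mm across, 78 mm high; origin under its centre. Leave alone.
- jar: clear jar with white cap, 48 mm across, 60 mm high; origin under its centre. Leave alone.
- wax_knife: wax knife with wooden handle, 170 mm long, lying flat along its x axis. Leave alone.
- phone: flat black phone, 150 x 72 x 9 mm. Leave alone.
- wax_stick: red wax stick, 12 mm thick, about 100 mm long, lying flat along its x axis. Leave alone.
Things that resemble listed ones, but are neither listed nor needed, are in the scene too. Leave any red look-alike of the part that bears plunger_q_mid alone. Leave any yellow look-alike of the part that bears plunger_p_mid alone.

How it is judged:
On the way, in this order (a step that is already met when the one before it is completed fails the run):
1. the plunger's foot is pressed on the mouth of the narrowest hole (axis within 6 mm of it, more than 0.8 N) ((((horizontal distance between plunger_q_mid and hole_1 below 0.006 m and z of plunger_q_mid in the frame of hole_1 between -0.01 and 0.0468 m) and contact force between plunger_q and gauge_plate above 0.8 N) or ((horizontal distance between plunger_p_mid and hole_1 below 0.006 m and z of plunger_p_mid in the frame of hole_1 between -0.01 and 0.0468 m) and contact force between plunger_p and gauge_plate above 0.8 N) or ((horizontal distance between plunger_r_mid and hole_1 below 0.006 m and z of plunger_r_mid in the frame of hole_1 between -0.01 and 0.0468 m) and contact force between plunger_r and gauge_plate above 0.8 N))), for 0.1 s.
2. the plunger is tried in the second hole (foot on or in its mouth, axis within 6 mm of it) (((horizontal distance between plunger_q_mid and hole_2 below 0.006 m and z of plunger_q_mid in the frame of hole_2 between -0.01 and 0.0468 m) or (horizontal distance between plunger_p_mid and hole_2 below 0.006 m and z of plunger_p_mid in the frame of hole_2 between -0.01 and 0.0468 m) or (horizontal distance between plunger_r_mid and hole_2 below 0.006 m and z of plunger_r_mid in the frame of hole_2 between -0.01 and 0.0468 m))), for 0.1 s.
3. it is home in the second hole if that one lets it through, otherwise it is tried in the third (((horizontal distance between plunger_q_mid and hole_2 below 0.003 m and z of plunger_q_mid in the frame of hole_2 between 0.002 and 0.008 m and angle between plunger_q_mid's own z axis and vertical below 0.05 rad) or (horizontal distance between plunger_p_mid and hole_3 below 0.006 m and z of plunger_p_mid in the frame of hole_3 between -0.01 and 0.0468 m) or (horizontal distance between plunger_r_mid and hole_3 below 0.006 m and z of plunger_r_mid in the frame of hole_3 between -0.01 and 0.0468 m))), for 0.1 s.
At the end, for the whole second after the job is handed in: The plunger from the single block stands released and still in the narrowest hole it passes: within 3 mm of the hole's centre, collar within 3 mm of the plate, within 3 degrees of upright. The other plungers stay in the rack (12 mm), other things within 20 mm of where they were ((((horizontal distance between plunger_q_mid and hole_2 below 0.003 m and z of plunger_q_mid in the frame of hole_2 between 0.002 and 0.008 m and angle between plunger_q_mid's own z axis and vertical below 0.05 rad) and linear speed of plunger_q below 0.02 m/s and distance of each of plunger_p_mid, plunger_r_mid from where it was at the start of the episode below 0.012 m and horizontal distance between each of plunger_p_mid, plunger_r_mid and job_seat above 0.04 m) or ((horizontal distance between plunger_p_mid and hole_3 below 0.003 m and z of plunger_p_mid in the frame of hole_3 between 0.002 and 0.008 m and angle between plunger_p_mid's own z axis and vertical below 0.05 rad) and linear speed of plunger_p below 0.02 m/s and distance of each of plunger_q_mid, plunger_r_mid from where it was at the start of the episode below 0.012 m and horizontal distance between each of plunger_q_mid, plunger_r_mid and job_seat above 0.04 m) or ((horizontal distance between plunger_r_mid and hole_4 below 0.003 m and z of plunger_r_mid in the frame of hole_4 between 0.002 and 0.008 m and angle between plunger_r_mid's own z axis and vertical below 0.05 rad) and linear speed of plunger_r below 0.02 m/s and distance of each of plunger_q_mid, plunger_p_mid from where it was at the start of the episode below 0.012 m and horizontal distance between each of plunger_q_mid, plunger_p_mid and job_seat above 0.04 m))); the robot touches nothing.
It fails at once if a plunger is forced: pressed on the gauge plate with more than 20 N (contact force between any of plunger_q, plunger_p, plunger_r and gauge_plate above 20 N).
It fails at once if a bystander is pushed more than 20 mm (distance of any of bowl, burner, jar, wax_knife, phone, wax_stick from where it was at the start of the episode above 0.02 m).
It also fails if it takes over 72 s, if anything falls off the work surface, if the arm or the gripper's body presses on something with over 40 N, if the wrist force passes 120 N, or if a joint passes its speed limit or range.

ROBOT

A 6-joint arm with a two-finger parallel gripper is mounted at the origin on the work surface. World frame = base frame: x ahead of the robot, y to its left, z up, the work surface at z = 0. Lengths are in m, angles in rad, forces in N, time in s.
With the tool pointing down it reaches from about 0.35 to 0.975 m from the base axis. Payload 7.1 kg.
Tool frame: the origin (TCP) lies midway between the tips of the shut fingers; the grasp point (between the pads) lies 19 mm behind it (pinch_z is the z of the grasp point in the tool frame, in m); z points along the fingers, y is the line along which they close (so a half turn about z gives the same grasp; the last joint's range is limited). The gripper opens to 88 mm and grips with 3 to 60 N. Pads are 20 mm wide; open, the fingers measure 115 mm over their backs; the gripper's body (75 mm by 178 mm) begins 61 mm behind the grasp point.
Start: joints at [-1.304, 0.423, 1.63, -0, 1.089, -0.019], TCP at [0.176, -0.6, 0.223] pointing down, gripper open.
Joint ranges: [-3, 3], [-0.9, 2.11], [0.09, 2.58], [-1.31, 4.45], [0.11, 2.69], [-2.54, 2.54]. Speed limits (rad/s): [2.39, 2.39, 3.01, 3.14, 3.14, 3.14].

INTERFACE

Orientations are given as a 3x3 rotation matrix whose columns are the frame's x, y, z axes.
In Python, from rig import read_state, get_image, job_done, pinch_z gives the robot as it stands. The module is installed in compiled form; this text tells all that it offers.
- The arm moves only by the tool step_arm, never from a script. Its argument "series" is one flat list of numbers, 7 for each row, row after row: the turn, a rotation vector about the tool's x, y, z as a fraction of full scale, then the shift along the tool's x, y, z as a fraction of full scale, then the opening, from 0 (shut) to 1 (fully open). A call has exactly 8 rows; each row shifts and turns the commanded pose from where the row before left it, along the tool's axes as they then stand; what a row does not reach is not made up. Full scale, the value 1, is 0.3 m for a shift and 2 pi rad for a turn. A row lasts 1/12 s, in which the tool goes at most 41.7 mm and 7.16 degrees, less where a joint would pass 70% of its speed; a pose out of reach is approached as far as the arm can. A call with a number of a shift or a turn outside -1 to 1 is refused whole. A call with a gripper value outside its range is refused whole. The fingers move at their own pace and stop on an object; "force" is the grip in N (left out, the last holds). Time passes only in rows, so rows that do not move let the fingers close, or fill a call up. It gives the time, the measured TCP pose, the force, the opening and the grip force at its end, in the units of the state.
- read_state(): the state, without advancing time (a new reading comes with each control period).
- get_image(name): name is "side" or "top"; returns a dict with "img" (420x560x3 uint8, blue, green, red), "fx", "fy", "cx", "cy" (pixels), "dist_coeffs" ([k1, k2, p1, p2, k3] as OpenCV has them; the pictures are not rectified), "R" (3x3) and "t" (3): a world point X has camera coordinates R X + t. Camera axes: x right, y down, z forward; pixel columns grow to the right and rows downward; lengths in m; the calibration is good to about 2 mm. A picture is of the moment at which its call begins. There is no depth.
- job_done(): hands the job in; it is judged then, once.
The state is a dict: "time": time; "joint_pos": joint angles; "joint_velocities": joint speeds; "joint_efforts": joint torques, N m; "eef_pos": TCP position; "eef_rot": TCP orientation; "contact_force": force on the tool from outside, world axes, zero at the start; "ft_torque": the same for the moment, N m; "finger_gap": finger opening in m; "grasp_force": force on a finger pad.
Only numpy, scipy, OpenCV 4.12 (cv2) and the standard library are available. Lean on these libraries where they do the work, as an engineer would, in place of code of your own. Each camera call takes 0.05 s, during which the arm holds its last target. There are 200 camera calls.

## Working session

There is one attempt and no reset: what is moved stays moved. The work goes in short steps, Python scripts to look and compute and a tool call to move; the robot and the scene stay as the last step left them, time stands still between calls to the robot, and variables do not carry over. Pictures are saved under pics/ and viewed, at most 10 in all, crops included, and the job is handed in when it is done.

Besides the shell and the picture viewer there is one more tool, called by a JSON object that holds its "op" and its "data", one argument or row to a line. step_arm: Moves the arm, as the interface text tells. Its arguments: {"type":"object","properties":{"series":{"type":"array","items":{"type":"number"}},"force":{"type":"number"}},"required":["series"]}

```bash
mkdir -p pics
python3 - <<'E'
from rig import *
import cv2
for n in ("top","side"):
    d=get_image(n); cv2.imwrite(f"pics/{n}0.png",d["img"])
    import pickle; pickle.dump(d,open(f"{n}0.pkl","wb"))
    print(n,d["fx"],d["fy"],d["cx"],d["cy"],d["dist_coeffs"],d["R"],d["t"])
s=read_state(); print(s["eef_pos"],s["eef_rot"],s["finger_gap"],pinch_z,s["time"],s["contact_force"])
E
```

```text
top 394.35835537551964 394.35835537551964 277.6566960483887 207.79862063268172 [-0.10057159  0.          0.          0.          0.        ] [[-4.09494744e-02 -9.99161218e-01 -1.56397733e-05]
 [-9.76762612e-01  4.00347890e-02 -2.10551694e-01]
 [ 2.10375713e-01 -8.60670484e-03 -9.77582725e-01]] [0.02614011 0.56467881 0.72057375]
side 381.71588224798154 381.71588224798154 280.78686476398434 208.71575829392563 [0.0157016 0.        0.        0.        0.       ] [[ 0.92705249 -0.37454864  0.01694115]
 [-0.18218745 -0.48950646 -0.85275504]
 [ 0.32769104  0.78746222 -0.52203624]] [-0.51800971  0.1416539   0.69559701]
[ 0.17610566 -0.59916075  0.22199044] [[ 9.59445053e-01  2.81895494e-01 -3.47583679e-04]
 [ 2.81895706e-01 -9.59444147e-01  1.31869210e-03]
 [ 3.82462343e-05 -1.36319496e-03 -9.99999070e-01]] 0.08768950455439603 -0.0187 0.1 [ 0.15439141 -0.16788777 -0.26438362]
```

View pics/top0.png

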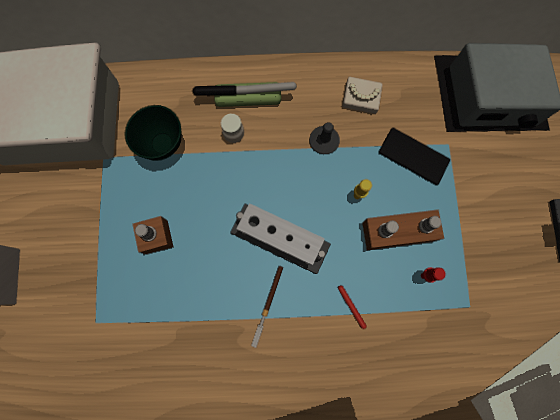

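View pics/side0.png

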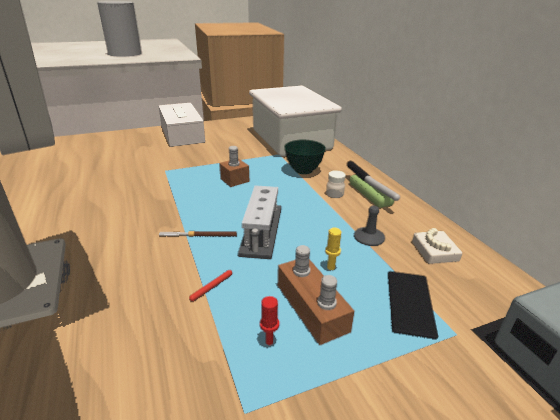

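The top view shows the job block at (153,235) with a plunger grip at about (146,232). The plate holes run from the widest at (254,221) to the narrowest at (306,246), and the rack is at (403,230). The side view agrees: block at (234,172), plate at (262,210).

```bash
cat > h.py <<'E'
import numpy as np, cv2, pickle
def ray(d,p):
    K=np.array([[d["fx"],0,d["cx"]],[0,d["fy"],d["cy"]],[0,0,1]])
    u=cv2.undistortPoints(np.array([[p]],float),K,np.array(d["dist_coeffs"]))[0,0]
    R=np.array(d["R"]); return -R.T@np.array(d["t"]), R.T@np.array([u[0],u[1],1])
def onz(d,p,z):
    o,v=ray(d,p); return o+v*(z-o[2])/v[2]
def proj(d,X):
    K=np.array([[d["fx"],0,d["cx"]],[0,d["fy"],d["cy"]],[0,0,1]])
    return cv2.projectPoints(np.array(X,float).reshape(-1,3),cv2.Rodrigues(np.array(d["R"]))[0],np.array(d["t"]),K,np.array(d["dist_coeffs"]))[0][:,0]
E
python3 - <<'E'
from h import *
d=pickle.load(open("top0.pkl","rb")); s=pickle.load(open("side0.pkl","rb"))
def blobs(d,box,lo=True):
    x0,y0,x1,y1=box; g=cv2.cvtColor(d["img"],cv2.COLOR_BGR2GRAY)[y0:y1,x0:x1]
    g=cv2.resize(g,None,fx=4,fy=4,interpolation=cv2.INTER_CUBIC)
    m=(g>95).astype(np.uint8)*255
    cs,h=cv2.findContours(m,cv2.RETR_CCOMP,cv2.CHAIN_APPROX_NONE)
    for c,hh in zip(cs,h[0]):
        a=cv2.contourArea(c)/16
        if a<8: continue
        M=cv2.moments(c); p=((M["m10"]/M["m00"]+.5)/4-.5+x0,(M["m01"]/M["m00"]+.5)/4-.5+y0)
        print("hole" if hh[3]>=0 else "out",a.round(1),np.round(p,2),onz(d,p,.072).round(4), "z0.1", onz(d,p,.1).round(4))
blobs(d,(230,200,330,275)); print(); blobs(s,(238,180,285,255))
a=cv2.resize(d["img"][200:270,125:335],None,fx=3.8,fy=3.8,interpolation=cv2.INTER_CUBIC)
b=cv2.resize(s["img"][140:250,210:320],None,fx=3,fy=3,interpolation=cv2.INTER_CUBIC)
c=np.zeros((a.shape[0]+b.shape[0],a.shape[1],3),np.uint8); c[:a.shape[0]]=a; c[a.shape[0]:,:b.shape[1]]=b
b2=cv2.resize(d["img"][210:260,125:180],None,fx=6,fy=6,interpolation=cv2.INTER_CUBIC); c[a.shape[0]:a.shape[0]+300,400:730]=b2
cv2.imwrite("pics/c1.png",c); print(c.shape)
E
```

```text
Traceback (most recent call last):
AttributeError: 'float' object has no attribute 'round'
```

```bash
cat > m.py <<'E'
from h import *
d=pickle.load(open("top0.pkl","rb")); s=pickle.load(open("side0.pkl","rb"))
def blobs(d,box,th=95):
    x0,y0,x1,y1=box; g=cv2.cvtColor(d["img"],cv2.COLOR_BGR2GRAY)[y0:y1,x0:x1]
    g=cv2.resize(g,None,fx=4,fy=4,interpolation=cv2.INTER_CUBIC)
    m=(g>th).astype(np.uint8)*255
    cs,h=cv2.findContours(m,cv2.RETR_CCOMP,cv2.CHAIN_APPROX_NONE)
    for c,hh in zip(cs,h[0]):
        a=cv2.contourArea(c)/16
        if a<8: continue
        M=cv2.moments(c); p=((M["m10"]/M["m00"]+.5)/4-.5+x0,(M["m01"]/M["m00"]+.5)/4-.5+y0)
        print("hole" if hh[3]>=0 else "out",round(a,1),np.round(p,2),onz(d,p,.072).round(4), "z0.1", onz(d,p,.1).round(4))
blobs(d,(230,200,330,275)); print(); blobs(s,(238,180,285,255))
a=cv2.resize(d["img"][200:270,125:335],None,fx=3.8,fy=3.8,interpolation=cv2.INTER_CUBIC)
b=cv2.resize(s["img"][140:250,210:320],None,fx=3,fy=3,interpolation=cv2.INTER_CUBIC)
c=np.zeros((a.shape[0]+b.shape[0],a.shape[1],3),np.uint8); c[:a.shape[0]]=a; c[a.shape[0]:,:b.shape[1]]=b
b2=cv2.resize(d["img"][210:260,125:180],None,fx=6,fy=6,interpolation=cv2.INTER_CUBIC); c[a.shape[0]:a.shape[0]+300,400:730]=b2
cv2.imwrite("pics/c1.png",c); print(c.shape)
E
python3 m.py
```

```text
out 1886.4 [263.92 260.84] [0.4609 0.0334 0.072 ] z0.1 [0.4587 0.0325 0.1   ]
out 4497.5 [286.06 224.25] [ 0.5296 -0.0118  0.072 ] z0.1 [ 0.5248 -0.011   0.1   ]
hole 21.4 [307.02 246.04] [ 0.4857 -0.0499  0.072 ] z0.1 [ 0.4825 -0.0477  0.1   ]
hole 41.6 [289.05 237.5 ] [ 0.5036 -0.0164  0.072 ] z0.1 [ 0.4998 -0.0154  0.1   ]
hole 67.5 [271.24 229.17] [0.5211 0.0172 0.072 ] z0.1 [0.5167 0.0169 0.1   ]
hole 98.5 [253.56 220.74] [0.539  0.0508 0.072 ] z0.1 [0.5339 0.0492 0.1   ]

out 8.2 [246.57 244.23] [ 0.437  -0.1313  0.072 ] z0.1 [ 0.4264 -0.1673  0.1   ]
out 17.6 [266.88 243.97] [ 0.4719 -0.1437  0.072 ] z0.1 [ 0.459  -0.1789  0.1   ]
out 8.7 [246.58 240.51] [ 0.4404 -0.1203  0.072 ] z0.1 [ 0.4296 -0.1571  0.1   ]
out 53.4 [255.09 244.8 ] [ 0.4509 -0.1384  0.072 ] z0.1 [ 0.4394 -0.174   0.1   ]
out 2482.5 [261.34 209.18] [ 0.5031 -0.0253  0.072 ] z0.1 [ 0.4881 -0.0684  0.1   ]
(596, 798, 3)
```

View pics/c1.png

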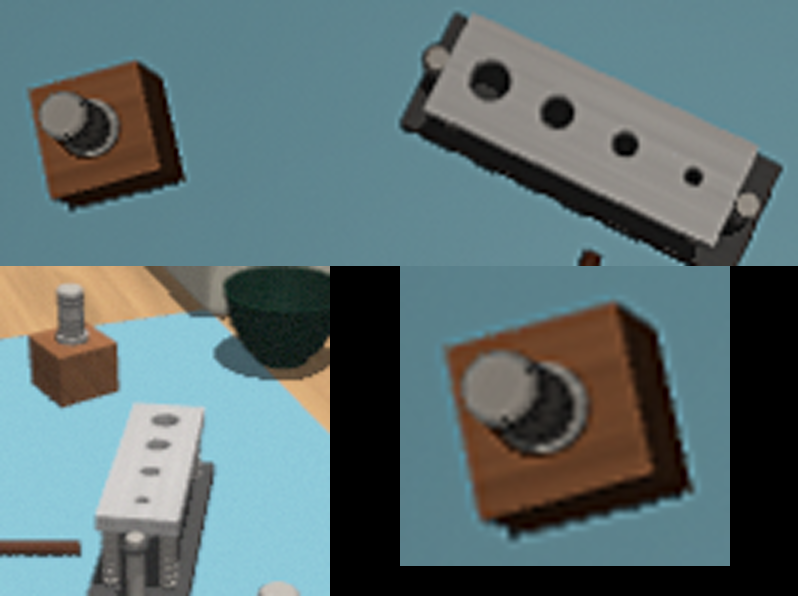

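The crop shows all four holes clean and round: top-view pixels (307,246), (289,237.5), (271,229) and (254,221). The plunger's grip top is near (141.3,230.7) in the top view and (233,148) in the side view. Next I triangulate and start turning the tool to line up with the plate.

```bash
cat >> h.py <<'E'
def tri(ds,ps):
    A=np.zeros((3,3));b=np.zeros(3)
    for d,p in zip(ds,ps):
        o,v=ray(d,p); v=v/np.linalg.norm(v); P=np.eye(3)-np.outer(v,v); A+=P; b+=P@o
    return np.linalg.solve(A,b)
def delta(target):
    from rig import read_state
    s=read_state(); R=np.array(s["eef_rot"]); q=np.array(s["eef_pos"])
    print("t",round(s["time"],2),"pos",q.round(4),"xang",np.degrees(np.arctan2(R[1,0],R[0,0])).round(2),"tilt",np.degrees(np.arccos(-R[2,2])).round(2),"F",np.round(s["contact_force"],2),"gap",round(s["finger_gap"],4),"gf",s["grasp_force"],"j",np.round(s["joint_pos"],2))
    print("tool shift mm",(1000*R.T@(np.array(target)-q)).round(2),"frac",(R.T@(np.array(target)-q)/.3).round(4))
E
python3 - <<'E'
from h import *
d=pickle.load(open("top0.pkl","rb")); s=pickle.load(open("side0.pkl","rb"))
T=[(307.02,246.04),(289.05,237.5),(271.24,229.17),(253.56,220.74)]
S=[(257.7,218),(260,208),(262.7,199.3),(265,191.3)]
for a,b in zip(T,S): print(onz(d,a,.072).round(4),onz(s,b,.072).round(4),tri((d,s),(a,b)).round(4))
print("grip", onz(d,(141.3,230.7),.1),onz(s,(233,147.7),.1),tri((d,s),((141.3,230.7),(233,147.7))))
# grip top blob in top view
g=cv2.cvtColor(d["img"],cv2.COLOR_BGR2GRAY); hsv=cv2.cvtColor(d["img"],cv2.COLOR_BGR2HSV)
x0,y0=128,215; c=cv2.resize(d["img"][y0:255,x0:172],None,fx=8,fy=8,interpolation=cv2.INTER_CUBIC)
hc=cv2.cvtColor(c,cv2.COLOR_BGR2HSV); m=((hc[...,1]<60)&(hc[...,2]>95)).astype(np.uint8)*255
for c in cv2.findContours(m,cv2.RETR_EXTERNAL,cv2.CHAIN_APPROX_NONE)[0]:
    if cv2.contourArea(c)>640:
        (cx,cy),r=cv2.minEnclosingCircle(c); p=((cx+.5)/8-.5+x0,(cy+.5)/8-.5+y0); print(cv2.contourArea(c)/64,p,r/8,onz(d,p,.1),onz(d,p,.056))
# the rest: block top corner extents at z=.05
delta([.54,.26,.2])
E
```

```text
[ 0.4857 -0.0499  0.072 ] [ 0.4848 -0.0549  0.072 ] [ 0.4862 -0.0502  0.0688]
[ 0.5036 -0.0164  0.072 ] [ 0.5021 -0.0198  0.072 ] [ 0.5036 -0.0164  0.0698]
[0.5211 0.0172 0.072 ] [0.5198 0.0128 0.072 ] [0.5215 0.0172 0.0692]
[0.539  0.0508 0.072 ] [0.5369 0.0452 0.072 ] [0.5393 0.051  0.0686]
grip [0.5232484  0.26081142 0.1       ] [0.52185811 0.25128775 0.1       ] [0.52440696 0.26237844 0.09528687]
24.0078125 (148.75, 233.18220329284668) 7.401713848114014 [0.51801628 0.24640181 0.1       ] [0.52513229 0.26079983 0.056     ]
104.5234375 (140.95706939697266, 229.8136510848999) 6.216217041015625 [0.52495822 0.2615192  0.1       ] [0.53249652 0.27683683 0.056     ]
25.5390625 (149.25, 233.6875) 21.578086853027344 [0.51702501 0.24542293 0.1       ] [0.52408072 0.2597614  0.056     ]
t 0.1 pos [ 0.1761 -0.5992  0.222 ] xang 16.37 tilt 0.08 F [ 0.15 -0.17 -0.26] gap 0.0877 gf 0.0 j [-1.3   0.42  1.63  0.    1.09 -0.02]
tool shift mm [ 591.33 -721.71   23.  ] frac [ 1.9711 -2.4057  0.0767]
```

{"op": "step_arm", "data": {
  "series": [0,0,-0.018,0,0,0,1,0,0,-0.018,0,0,0,1,0,0,-0.018,0,0,0,1,0,0,-0.018,0,0,0,1,0,0,-0.018,0,0,0,1,0,0,-0.018,0,0,0,1,0,0,-0.018,0,0,0,1,0,0,0,0,0,0,1],
  "force": 15
}}

```text
time: 0.77
eef_pos: [0.1761, -0.5993, 0.2222]
eef_rot: [[0.47, 0.883, -0.0], [0.883, -0.47, 0.001], [0.001, -0.001, -1.0]]
contact_force: [-0.6, 0.7, -0.5]
finger_gap: 0.088
grasp_force: 0.0
```

{"op": "step_arm", "data": {
  "series": [0,0,0,0.1282,-0.0135,0.003,1,0,0,0,0.1282,-0.0135,0.003,1,0,0,0,0.1282,-0.0135,0.003,1,0,0,0,0.1282,-0.0135,0.003,1,0,0,0,0.1282,-0.0135,0.003,1,0,0,0,0.1282,-0.0135,0.003,1,0,0,0,0.1282,-0.0135,0.003,1,0,0,0,0.1282,-0.0135,0.003,1]
}}

```text
time: 1.43
eef_pos: [0.2935, -0.3115, 0.2154]
eef_rot: [[0.478, 0.879, 0.0], [0.879, -0.478, 0.0], [0.0, 0.0, -1.0]]
contact_force: [1.1, -0.7, 0.5]
finger_gap: 0.0879
grasp_force: 0.0
```

{"op": "step_arm", "data": {
  "series": [0,0,0,0.1282,-0.0135,0.003,1,0,0,0,0.1282,-0.0135,0.003,1,0,0,0,0.1282,-0.0135,0.003,1,0,0,0,0.1282,-0.0135,0.003,1,0,0,0,0.1282,-0.0135,0.003,1,0,0,0,0.1282,-0.0135,0.003,1,0,0,0,0.1282,-0.0135,0.003,1,0,0,0,0.1282,-0.0135,0.003,1]
}}

```text
time: 2.1
eef_pos: [0.4108, -0.025, 0.2084]
eef_rot: [[0.477, 0.879, 0.0], [0.879, -0.477, -0.0], [0.0, 0.0, -1.0]]
contact_force: [0.4, -0.9, -0.8]
finger_gap: 0.0877
grasp_force: 0.0
```

{"op": "step_arm", "data": {
  "series": [0,0,0,0.1282,-0.0135,0.003,1,0,0,0,0.1282,-0.0135,0.003,1,0,0,0,0.1282,-0.0135,0.003,1,0,0,0,0.1282,-0.0135,0.003,1,0,0,0,0.1282,-0.0135,0.003,1,0,0,0,0.1282,-0.0135,0.003,1,0,0,0,0.1282,-0.0135,0.003,1,0,0,0,0.1,-0.0135,0.003,1]
}}

```text
time: 2.77
eef_pos: [0.5245, 0.2547, 0.2009]
eef_rot: [[0.476, 0.879, 0.001], [0.879, -0.476, 0.0], [0.001, 0.0, -1.0]]
contact_force: [0.1, 0.5, -0.5]
finger_gap: 0.0878
grasp_force: 0.0
```

Run:
```python
from h import *
from rig import get_image
delta([.5245,.2615,.061])
n=get_image("side"); pickle.dump(n,open("side1.pkl","wb"))
cv2.imwrite("pics/s1.png",cv2.resize(n["img"][60:200,160:320],None,fx=4,fy=4,interpolation=cv2.INTER_CUBIC))
```

```text
t 2.77 pos [0.5245 0.2547 0.2009] xang 61.56 tilt 0.04 F [ 0.12  0.51 -0.51] gap 0.0878 gf 0.0 j [0.43 0.39 1.74 0.   1.01 0.93]
tool shift mm [  5.86  -3.24 139.91] frac [ 0.0195 -0.0108  0.4664]
```

View pics/s1.png

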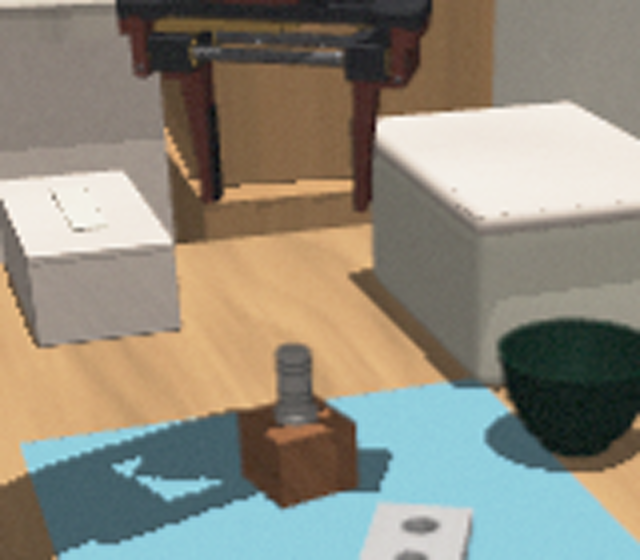

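The side crop shows the open fingers at (212,195) and (362,205), straddling the plunger at (293,380). I'm going down.

{"op": "step_arm", "data": {
  "series": [0,0,0,0.01,-0.005,0.06,1,0,0,0,0.0095,-0.0055,0.07,1,0,0,0,0,0,0.08,1,0,0,0,0,0,0.08,1,0,0,0,0,0,0.08,1,0,0,0,0,0,0.06,1,0,0,0,0,0,0.03,1,0,0,0,0,0,0,1]
}}

```text
time: 3.48
eef_pos: [0.5222, 0.2577, 0.061]
eef_rot: [[0.476, 0.88, -0.004], [0.88, -0.476, -0.002], [-0.003, -0.002, -1.0]]
contact_force: [-0.9, -0.1, -0.2]
finger_gap: 0.0875
grasp_force: 0.0
```

```bash
python3 -c "
from h import *
delta([.5245,.2615,.061])"
```

```text
t 3.48 pos [0.5222 0.2577 0.061 ] xang 61.61 tilt 0.24 F [-0.93 -0.1  -0.15] gap 0.0875 gf 0.0 j [ 0.44  0.59  1.81 -0.    0.75  0.93]
tool shift mm [ 4.41  0.19 -0.03] frac [ 0.0147  0.0006 -0.0001]
```

{"op": "step_arm", "data": {
  "series": [0,0,0,0.013,0,0,1,0,0,0,0,0,0,1,0,0,0,0,0,0,0,0,0,0,0,0,0,0,0,0,0,0,0,0,0,0,0,0,0,0,0,0,0,0,0,0,0,0,0,0,0,0,0,0,0,0],
  "force": 20
}}

```text
time: 4.15
eef_pos: [0.5256, 0.262, 0.0632]
eef_rot: [[0.474, 0.881, 0.0], [0.881, -0.474, 0.0], [0.0, 0.0, -1.0]]
contact_force: [-0.5, 0.1, 0.2]
finger_gap: 0.051
grasp_force: 0.0
```

```bash
python3 -c "
from h import *
delta([.5245,.2615,.061])"
```

```text
t 4.15 pos [0.5256 0.262  0.0632] xang 61.73 tilt 0.01 F [-0.49  0.09  0.15] gap 0.051 gf 0.0 j [0.44 0.59 1.8  0.   0.75 0.94]
tool shift mm [-0.96 -0.69  2.25] frac [-0.0032 -0.0023  0.0075]
```

{"op": "step_arm", "data": {
  "series": [0,0,0,-0.002,0,0.005,0,0,0,0,0,0,0,0,0,0,0,0,0,0,0,0,0,0,0,0,0,0,0,0,0,0,0,0,0,0,0,0,0,0,0,0,0,0,0,0,0,0,0,0,0,0,0,0,0,0]
}}

```text
time: 4.82
eef_pos: [0.5252, 0.2614, 0.0615]
eef_rot: [[0.474, 0.881, -0.0], [0.881, -0.474, -0.0], [-0.0, -0.0, -1.0]]
contact_force: [0.0, 0.1, -0.9]
finger_gap: 0.0236
grasp_force: 20.0
```

```bash
python3 -c "
from h import *
delta([.5245,.2615,.16])"
```

```text
t 4.82 pos [0.5252 0.2614 0.0615] xang 61.74 tilt 0.01 F [ 0.02  0.08 -0.85] gap 0.0236 gf 19.999887943267822 j [0.44 0.59 1.8  0.   0.75 0.93]
tool shift mm [ -0.28  -0.63 -98.52] frac [-0.0009 -0.0021 -0.3284]
```

{"op": "step_arm", "data": {
  "series": [0,0,0,0,0,-0.02,0,0,0,0,0,0,-0.04,0,0,0,0,0,0,-0.06,0,0,0,0,0,0,-0.06,0,0,0,0,0,0,-0.06,0,0,0,0,0,0,-0.05,0,0,0,0,0,0,-0.01,0,0,0,0,0,0,0,0]
}}

```text
time: 5.48
eef_pos: [0.5262, 0.2619, 0.1535]
eef_rot: [[0.473, 0.881, 0.003], [0.881, -0.473, 0.001], [0.003, 0.002, -1.0]]
contact_force: [-1.2, -0.5, -0.8]
finger_gap: 0.0238
grasp_force: 20.0
```

```bash
python3 -c "
from h import *
delta([.4860,-.0500,.150])"
```

```text
t 5.48 pos [0.5262 0.2619 0.1535] xang 61.74 tilt 0.2 F [-1.23 -0.49 -0.83] gap 0.0238 gf 19.999906718730927 j [ 0.44  0.45  1.77 -0.    0.92  0.93]
tool shift mm [-293.77  112.31    2.96] frac [-0.9792  0.3744  0.0099]
```

{"op": "step_arm", "data": {
  "series": [0,0,0,-0.04,0.016,0,0,0,0,0,-0.08,0.03,0,0,0,0,0,-0.1,0.038,0,0,0,0,0,-0.1,0.038,0,0,0,0,0,-0.1,0.038,0,0,0,0,0,-0.1,0.038,0,0,0,0,0,-0.1,0.038,0,0,0,0,0,-0.1,0.038,0,0]
}}

```text
time: 6.15
eef_pos: [0.4936, 0.0302, 0.1505]
eef_rot: [[0.473, 0.881, -0.002], [0.881, -0.473, -0.0], [-0.001, -0.002, -1.0]]
contact_force: [0.3, 0.8, -0.5]
finger_gap: 0.0233
grasp_force: 20.0
```

{"op": "step_arm", "data": {
  "series": [0,0,0,-0.1,0.038,0,0,0,0,0,-0.08,0.031,0,0,0,0,0,-0.05,0.02,0,0,0,0,0,-0.03,0.011,0,0,0,0,0,0,0,0,0,0,0,0,0,0,0,0,0,0,0,0,0,0,0,0,0,0,0,0,0,0]
}}

```text
time: 6.82
eef_pos: [0.4848, -0.0497, 0.1514]
eef_rot: [[0.472, 0.881, -0.0], [0.881, -0.472, 0.0], [0.0, -0.0, -1.0]]
contact_force: [0.1, -0.6, -0.9]
finger_gap: 0.0241
grasp_force: 20.0
```

Run:
```python
from h import *
from rig import get_image
delta([.4860,-.0500,.130])
for n in ("side","top"):
    im=get_image(n); pickle.dump(im,open(n+"2.pkl","wb"))
    p=proj(im,[.486,-.05,.09])[0].astype(int); print(n,p)
    if n=="side": a=cv2.resize(im["img"][p[1]-60:p[1]+50,p[0]-65:p[0]+65],None,fx=4,fy=4,interpolation=cv2.INTER_CUBIC)
    else: b=cv2.resize(im["img"][p[1]-55:p[1]+55,p[0]-35:p[0]+35],None,fx=4,fy=4,interpolation=cv2.INTER_CUBIC)
cv2.imwrite("pics/c2.png",np.hstack([a,b]))
```

```text
t 6.82 pos [ 0.4848 -0.0497  0.1514] xang 61.81 tilt 0.02 F [ 0.05 -0.56 -0.92] gap 0.0241 gf 19.999872744083405 j [-0.13  0.33  1.98  0.    0.83  0.37]
tool shift mm [ 0.28  1.17 21.4 ] frac [0.0009 0.0039 0.0713]
side [257 209]
top [307 244]
```

View pics/c2.png

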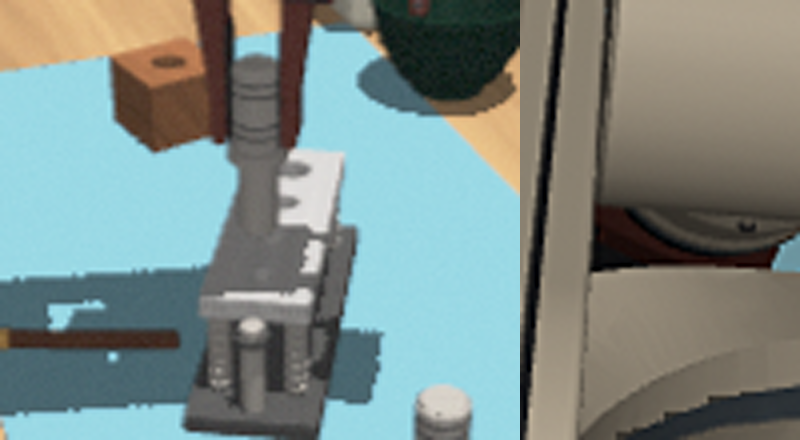

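The crop shows the plunger held upright in the fingers, with its foot over hole 1 near crop (260,232) and the empty block behind. I'm lowering gently.

{"op": "step_arm", "data": {
  "series": [0,0,0,0,0.002,0.015,0,0,0,0,0,0.002,0.02,0,0,0,0,0,0,0.02,0,0,0,0,0,0,0.02,0,0,0,0,0,0,0.01,0,0,0,0,0,0,0,0,0,0,0,0,0,0,0,0,0,0,0,0,0,0]
}}

```text
time: 7.58
eef_pos: [0.4861, -0.0512, 0.1261]
eef_rot: [[0.474, 0.881, 0.0], [0.881, -0.474, 0.0], [0.0, 0.0, -1.0]]
contact_force: [0.4, -0.6, -0.6]
finger_gap: 0.0235
grasp_force: 20.0
```

{"op": "step_arm", "data": {
  "series": [0,0,0,0,0,0.003,0,0,0,0,0,0,0.003,0,0,0,0,0,0,0.003,0,0,0,0,0,0,0.003,0,0,0,0,0,0,0,0,0,0,0,0,0,0,0,0,0,0,0,0,0,0,0,0,0,0,0,0,0]
}}

```text
time: 8.25
eef_pos: [0.4861, -0.0512, 0.1227]
eef_rot: [[0.474, 0.881, 0.0], [0.881, -0.474, -0.0], [0.0, 0.0, -1.0]]
contact_force: [-0.3, -0.7, 3.5]
finger_gap: 0.0237
grasp_force: 20.0
```

Contact at about 4 N. On to hole 2.

{"op": "step_arm", "data": {
  "series": [0,0,0,0,0,-0.015,0,0,0,0,0,0,-0.015,0,0,0,0,0.04,-0.002,0,0,0,0,0,0.05,-0.002,0,0,0,0,0,0.03,0,0,0,0,0,0,0.01,0,0,0,0,0,0,0,0,0,0,0,0,0,0,0,0,0]
}}

```text
time: 8.92
eef_pos: [0.5031, -0.016, 0.1313]
eef_rot: [[0.473, 0.881, -0.001], [0.881, -0.473, -0.0], [-0.0, -0.001, -1.0]]
contact_force: [-0.6, -0.0, -0.4]
finger_gap: 0.0233
grasp_force: 20.0
```

{"op": "step_arm", "data": {
  "series": [0,0,0,0,0,0.01,0,0,0,0,0,0,0.008,0,0,0,0,0,0,0.004,0,0,0,0,0,0,0.004,0,0,0,0,0,0,0.003,0,0,0,0,0,0,0,0,0,0,0,0,0,0,0,0,0,0,0,0,0,0]
}}

```text
time: 9.58
eef_pos: [0.5031, -0.0164, 0.1229]
eef_rot: [[0.474, 0.881, -0.0], [0.881, -0.474, -0.0], [-0.0, -0.0, -1.0]]
contact_force: [-2.2, -1.7, 2.2]
finger_gap: 0.0235
grasp_force: 20.0
```

Contact again at hole 2, with no entry. Before moving on, I'll check the shank's thickness against the grip in the side picture, as a cross-check on the feel.

Run:
```python
from h import *
im=pickle.load(open("side2.pkl","rb")); g=cv2.cvtColor(im["img"],cv2.COLOR_BGR2HSV)
# crop origin: p=(257,209) -> x0=192,y0=149 ; scale 4
for y in (165,168,171,174,177,185,188,191,194,197,200,202):
    print(y,g[y,244:278,1].tolist())
delta([.5211,.0172,.131])
a=np.array([.4848,-.0497])
for r in (6,8,10,12,15):
    v=im["R"][2][:2]; n=np.array([v[1],-v[0]]); n/=np.linalg.norm(n)
    P=[[*(a+k*n*r/1000),.115] for k in(-1,1)]; print(2*r,proj(im,P)[:,0].round(1))
```

```text
165 [112, 116, 131, 135, 76, 19, 15, 18, 18, 13, 15, 15, 13, 15, 10, 10, 23, 14, 107, 145, 119, 107, 119, 102, 77, 85, 82, 84, 86, 81, 83, 83, 84, 84]
168 [124, 114, 114, 117, 65, 12, 12, 18, 17, 12, 16, 16, 16, 18, 14, 16, 14, 11, 90, 121, 112, 114, 106, 18, 87, 84, 84, 86, 83, 84, 84, 86, 84, 83]
171 [119, 116, 119, 129, 80, 7, 14, 15, 15, 15, 16, 14, 11, 17, 22, 15, 13, 11, 89, 121, 124, 129, 113, 52, 85, 85, 85, 84, 85, 83, 82, 84, 84, 84]
174 [125, 126, 119, 124, 77, 19, 12, 20, 15, 15, 12, 19, 20, 15, 17, 15, 15, 8, 84, 131, 119, 122, 114, 60, 88, 83, 83, 82, 83, 84, 84, 86, 86, 81]
177 [129, 136, 116, 131, 79, 32, 15, 13, 15, 12, 21, 18, 21, 14, 21, 19, 17, 8, 96, 121, 108, 109, 96, 54, 86, 82, 85, 85, 85, 85, 85, 85, 82, 82]
185 [85, 87, 76, 84, 76, 33, 11, 13, 14, 14, 12, 15, 15, 17, 10, 19, 17, 17, 52, 106, 119, 42, 84, 83, 84, 84, 82, 81, 85, 84, 84, 84, 84, 82]
188 [84, 84, 84, 82, 78, 26, 15, 10, 18, 13, 20, 10, 18, 13, 22, 18, 13, 17, 15, 13, 9, 5, 5, 6, 6, 6, 3, 5, 5, 5, 3, 3, 6, 9]
191 [84, 85, 84, 85, 85, 82, 83, 65, 9, 12, 18, 16, 20, 20, 14, 14, 15, 8, 8, 6, 6, 6, 4, 9, 2, 5, 5, 5, 5, 3, 3, 5, 5, 7]
194 [82, 84, 82, 86, 85, 84, 84, 69, 5, 12, 12, 16, 18, 16, 16, 14, 18, 11, 7, 5, 6, 5, 4, 3, 5, 3, 3, 5, 3, 6, 3, 6, 6, 57]
197 [86, 82, 82, 84, 85, 84, 73, 24, 13, 19, 16, 16, 23, 14, 16, 15, 13, 12, 8, 6, 5, 5, 5, 2, 5, 5, 5, 6, 5, 6, 2, 4, 17, 83]
200 [82, 84, 85, 84, 85, 73, 21, 8, 13, 19, 16, 16, 16, 18, 16, 10, 18, 17, 4, 6, 6, 9, 5, 4, 6, 5, 3, 3, 3, 5, 6, 8, 53, 83]
202 [84, 83, 85, 84, 83, 46, 7, 5, 8, 12, 18, 25, 16, 16, 16, 15, 18, 11, 6, 3, 2, 5, 3, 6, 6, 5, 3, 5, 3, 5, 11, 8, 43, 80]
t 9.58 pos [ 0.5031 -0.0164  0.1229] xang 61.73 tilt 0.02 F [-2.17 -1.65  2.21] gap 0.0235 gf 20.0008687376976 j [-0.06  0.4   1.97 -0.    0.78  0.44]
tool shift mm [38.07 -0.08 -8.11] frac [ 0.1269 -0.0003 -0.027 ]
12 [253.5 259.6]
16 [252.5 260.6]
20 [251.5 261.6]
24 [250.5 262.6]
30 [248.9 264.1]
```

The shank half-width is about 4.0 px against 6.5 px for the grip. That makes it roughly 16 mm, too thick for hole 2, which agrees with the feel. I'm moving to hole 3 and trying it gently.

{"op": "step_arm", "data": {
  "series": [0,0,0,0,0,-0.015,0,0,0,0,0,0,-0.012,0,0,0,0,0.04,0,0,0,0,0,0,0.05,0,0,0,0,0,0,0.03,0,0,0,0,0,0,0.007,0,0,0,0,0,0,0,0,0,0,0,0,0,0,0,0,0]
}}

```text
time: 10.25
eef_pos: [0.5211, 0.0175, 0.1307]
eef_rot: [[0.473, 0.881, -0.001], [0.881, -0.473, -0.0], [-0.0, -0.0, -1.0]]
contact_force: [0.0, -0.1, -2.0]
finger_gap: 0.0235
grasp_force: 20.0
```

{"op": "step_arm", "data": {
  "series": [0,0,0,0,0,0.01,0,0,0,0,0,0,0.007,0,0,0,0,0,0,0.004,0,0,0,0,0,0,0.003,0,0,0,0,0,0,0.003,0,0,0,0,0,0,0,0,0,0,0,0,0,0,0,0,0,0,0,0,0,0]
}}

```text
time: 10.92
eef_pos: [0.5212, 0.0172, 0.1229]
eef_rot: [[0.474, 0.881, -0.0], [0.881, -0.474, -0.0], [-0.0, -0.0, -1.0]]
contact_force: [-1.9, -0.5, 2.2]
finger_gap: 0.0236
grasp_force: 20.0
```

Run:
```python
from h import *
from rig import get_image
delta([.5211,.0172,.122])
im=get_image("side"); pickle.dump(im,open("side3.pkl","wb"))
p=proj(im,[.521,.017,.072])[0].astype(int); print(p)
cv2.imwrite("pics/c3.png",cv2.resize(im["img"][p[1]-40:p[1]+35,p[0]-50:p[0]+50],None,fx=8,fy=8,interpolation=cv2.INTER_CUBIC))
```

```text
t 10.92 pos [0.5212 0.0172 0.1229] xang 61.73 tilt 0.02 F [-1.89 -0.55  2.19] gap 0.0236 gf 20.00082939863205 j [ 0.01  0.42  1.93 -0.    0.8   0.5 ]
tool shift mm [-0.05 -0.13  0.9 ] frac [-0.0002 -0.0004  0.003 ]
[262 198]
```

View pics/c3.png

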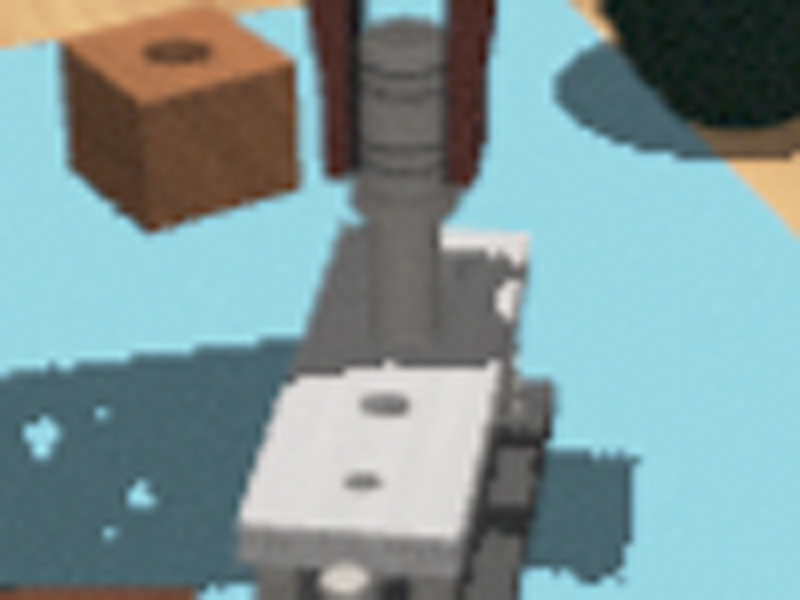

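The crop shows the foot on hole 3's mouth and the hole hidden behind the shank, with no entry yet. The shank spans about 372–440 against the grip's 360–443, so its width needs a finer measurement.

Run:
```python
from h import *
im=pickle.load(open("side3.pkl","rb")); g=cv2.cvtColor(im["img"],cv2.COLOR_BGR2GRAY); h=cv2.cvtColor(im["img"],cv2.COLOR_BGR2HSV)
print("x 250..272")
for y in (164,168,172,175,182,184,186,188,190,192,194,196,198,199,200,201,202,203): print(y,g[y,250:273].tolist(), h[y,250:273,1].tolist() if y in(182,184,186,188) else "")
a=np.array([.5212,.0172]); v=im["R"][2][:2]; n=np.array([v[1],-v[0]]); n/=np.linalg.norm(n)
for z,r in((.11,12),(.080,8),(.08,10)): print(z,r,proj(im,[[*(a-n*r/1e3),z],[*(a+n*r/1e3),z],[*a,z]]).round(2).tolist())
```

```text
x 250..272
164 [168, 98, 51, 52, 51, 45, 47, 88, 101, 110, 111, 109, 110, 112, 113, 110, 104, 75, 53, 53, 54, 53, 48] 
168 [198, 152, 83, 55, 55, 42, 38, 69, 93, 98, 100, 103, 102, 105, 103, 99, 100, 69, 52, 52, 48, 53, 72] 
172 [192, 173, 101, 56, 56, 43, 42, 85, 97, 104, 107, 107, 106, 108, 107, 104, 100, 72, 54, 54, 49, 59, 74] 
175 [191, 173, 102, 49, 55, 50, 40, 72, 94, 103, 107, 110, 109, 109, 106, 105, 98, 68, 52, 52, 56, 46, 73] 
182 [196, 197, 199, 198, 198, 160, 109, 94, 94, 94, 98, 103, 104, 104, 101, 97, 97, 93, 92, 123, 174, 197, 200] [86, 85, 84, 85, 86, 80, 29, 16, 13, 13, 18, 21, 14, 14, 20, 13, 15, 19, 19, 48, 82, 85, 84]
184 [195, 198, 198, 196, 200, 190, 144, 106, 101, 104, 107, 106, 108, 106, 107, 101, 101, 98, 125, 180, 196, 198, 196] [87, 84, 84, 86, 82, 87, 63, 5, 12, 19, 21, 16, 16, 19, 16, 20, 17, 18, 47, 83, 86, 85, 86]
186 [198, 198, 200, 198, 155, 127, 122, 102, 96, 99, 109, 106, 109, 107, 108, 100, 96, 184, 206, 209, 207, 204, 202] [84, 84, 81, 85, 68, 40, 43, 24, 8, 20, 18, 12, 14, 16, 14, 17, 21, 19, 42, 44, 49, 61, 68]
188 [198, 198, 198, 161, 114, 101
[... 841 characters left out ...]
6, 98, 102, 103, 106, 104, 102] 
200 [110, 101, 101, 104, 104, 103, 104, 104, 99, 98, 106, 109, 112, 110, 110, 105, 98, 101, 103, 102, 106, 102, 103] 
201 [103, 102, 103, 103, 105, 102, 102, 104, 102, 103, 107, 103, 102, 100, 105, 105, 103, 101, 101, 103, 104, 102, 102] 
202 [104, 101, 103, 103, 100, 106, 103, 104, 102, 101, 104, 104, 103, 102, 102, 104, 103, 103, 103, 105, 105, 105, 103] 
203 [102, 102, 106, 104, 104, 101, 101, 105, 103, 101, 183, 144, 103, 103, 105, 102, 102, 104, 104, 104, 105, 100, 104] 
0.11 12 [[256.93, 182.83], [268.06, 183.06], [262.5, 182.94]]
0.08 8 [[258.96, 195.01], [266.25, 195.15], [262.61, 195.08]]
0.08 10 [[258.05, 194.99], [267.16, 195.17], [262.61, 195.08]]
```

The measured width is 9.0 px. A 20 mm shank would give 9.1 px and a 16 mm one 7.3 px, so this shank is about 20 mm, and my earlier 16 mm estimate was wrong. Hole 3 correctly refuses it, so I'm moving on to hole 4.

{"op": "step_arm", "data": {
  "series": [0,0,0,0,0,-0.015,0,0,0,0,0,0,-0.012,0,0,0,0,0.04,0,0,0,0,0,0,0.05,0,0,0,0,0,0,0.03,0,0,0,0,0,0,0.007,0,0,0,0,0,0,0,0,0,0,0,0,0,0,0,0,0]
}}

```text
time: 11.63
eef_pos: [0.5392, 0.0513, 0.1306]
eef_rot: [[0.473, 0.881, -0.001], [0.881, -0.473, -0.0], [-0.0, -0.001, -1.0]]
contact_force: [0.0, -0.3, -0.1]
finger_gap: 0.0239
grasp_force: 20.0
```

{"op": "step_arm", "data": {
  "series": [0,0,0,0,0,0.01,0,0,0,0,0,0,0.007,0,0,0,0,0,0,0.004,0,0,0,0,0,0,0.003,0,0,0,0,0,0,0.003,0,0,0,0,0,0,0,0,0,0,0,0,0,0,0,0,0,0,0,0,0,0]
}}

```text
time: 12.3
eef_pos: [0.5395, 0.0508, 0.1228]
eef_rot: [[0.474, 0.881, 0.0], [0.881, -0.474, 0.0], [0.0, 0.0, -1.0]]
contact_force: [-0.8, 0.1, -0.4]
finger_gap: 0.0237
grasp_force: 20.0
```

Run:
```python
from h import *
from rig import get_image,read_state
delta([.539,.0508,.122])
print(read_state()["ft_torque"])
im=get_image("top"); pickle.dump(im,open("top4.pkl","wb"))
p=proj(im,[.539,.051,.072])[0].astype(int); print(p)
cv2.imwrite("pics/c4.png",cv2.resize(im["img"][p[1]-50:p[1]+50,p[0]-70:p[0]+70],None,fx=5,fy=5,interpolation=cv2.INTER_CUBIC))
```

```text
t 12.3 pos [0.5395 0.0508 0.1228] xang 61.73 tilt 0.0 F [-0.77  0.11 -0.4 ] gap 0.0237 gf 19.999894201755524 j [0.07 0.44 1.88 0.   0.82 0.57]
tool shift mm [-0.23 -0.4   0.81] frac [-0.0008 -0.0013  0.0027]
[-0.02887942 -0.03449767  0.01403689]
[253 220]
```

There's no resistance here at the height where the other holes pushed back. I'm continuing gently.

{"op": "step_arm", "data": {
  "series": [0,0,0,0,0,0.003,0,0,0,0,0,0,0.003,0,0,0,0,0,0,0.003,0,0,0,0,0,0,0.003,0,0,0,0,0,0,0,0,0,0,0,0,0,0,0,0,0,0,0,0,0,0,0,0,0,0,0,0,0]
}}

```text
time: 13.02
eef_pos: [0.5394, 0.0508, 0.1193]
eef_rot: [[0.473, 0.881, -0.0], [0.881, -0.473, -0.0], [-0.0, 0.0, -1.0]]
contact_force: [-2.2, -1.4, 4.3]
finger_gap: 0.0235
grasp_force: 20.0
```

{"op": "step_arm", "data": {
  "series": [0,0,0,-0.001,0,0,0,0,0,0,-0.001,-0.001,0,0,0,0,0,0,0,0,0,0,0,0,0,0,0,0,0,0,0,0,0,0,0,0,0,0,0,0,0,0,0,0,0,0,0,0,0,0,0,0,0,0,0,0]
}}

```text
time: 13.68
eef_pos: [0.5388, 0.0505, 0.1191]
eef_rot: [[0.474, 0.881, -0.0], [0.881, -0.474, 0.0], [-0.0, -0.0, -1.0]]
contact_force: [0.2, -0.7, -2.1]
finger_gap: 0.0235
grasp_force: 20.0
```

Run:
```python
from h import *
from rig import get_image,read_state
delta([.539,.0508,.122])
print(read_state()["ft_torque"])
im=get_image("side"); pickle.dump(im,open("side4.pkl","wb"))
g=cv2.cvtColor(im["img"],cv2.COLOR_BGR2GRAY)
p=proj(im,[.539,.051,.072])[0].astype(int); print(p)
cv2.imwrite("pics/c4.png",cv2.resize(im["img"][p[1]-40:p[1]+35,p[0]-50:p[0]+50],None,fx=8,fy=8,interpolation=cv2.INTER_CUBIC))
```

```text
t 13.68 pos [0.5388 0.0505 0.1191] xang 61.73 tilt 0.01 F [ 0.19 -0.66 -2.06] gap 0.0235 gf 19.999796748161316 j [0.07 0.45 1.89 0.   0.81 0.56]
tool shift mm [ 0.36  0.04 -2.95] frac [ 0.0012  0.0001 -0.0098]
[-0.17412623  0.09346372 -0.0081816 ]
[264 189]
```

View pics/c4.png

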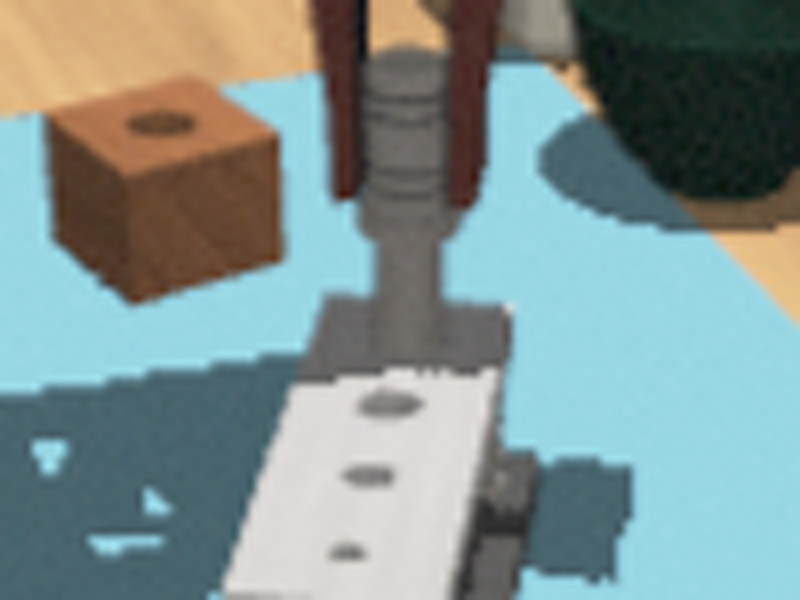

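The crop shows the shank entering hole 4, and the push is gone after a 0.6 mm shift. I'm continuing down.

{"op": "step_arm", "data": {
  "series": [0,0,0,0,0,0.004,0,0,0,0,0,0,0.004,0,0,0,0,0,0,0.004,0,0,0,0,0,0,0.004,0,0,0,0,0,0,0.004,0,0,0,0,0,0,0,0,0,0,0,0,0,0,0,0,0,0,0,0,0,0]
}}

```text
time: 14.4
eef_pos: [0.5388, 0.0505, 0.1131]
eef_rot: [[0.474, 0.881, -0.0], [0.881, -0.474, -0.0], [-0.0, -0.0, -1.0]]
contact_force: [-0.6, -1.2, -1.4]
finger_gap: 0.0236
grasp_force: 20.0
```

{"op": "step_arm", "data": {
  "series": [0,0,0,-0.001,0,0.005,0,0,0,0,0,0,0.006,0,0,0,0,0,0,0.007,0,0,0,0,0,0,0.007,0,0,0,0,0,0,0.007,0,0,0,0,0,0,0.007,0,0,0,0,0,0,0,0,0,0,0,0,0,0,0]
}}

```text
time: 15.07
eef_pos: [0.5387, 0.0503, 0.1013]
eef_rot: [[0.474, 0.881, -0.0], [0.881, -0.474, 0.0], [-0.0, -0.0, -1.0]]
contact_force: [0.3, 0.9, -0.4]
finger_gap: 0.0235
grasp_force: 20.0
```

{"op": "step_arm", "data": {
  "series": [0,0,0,0,0,0.007,0,0,0,0,0,0,0.009,0,0,0,0,0,0,0.009,0,0,0,0,0,0,0.009,0,0,0,0,0,0,0.009,0,0,0,0,0,0,0.006,0,0,0,0,0,0,0,0,0,0,0,0,0,0,0]
}}

```text
time: 15.73
eef_pos: [0.5387, 0.0502, 0.0866]
eef_rot: [[0.474, 0.881, -0.0], [0.881, -0.474, 0.0], [-0.0, -0.0, -1.0]]
contact_force: [0.4, 0.0, -0.8]
finger_gap: 0.0235
grasp_force: 20.0
```

{"op": "step_arm", "data": {
  "series": [0,0,0,0,0,0.003,0,0,0,0,0,0,0.003,0,0,0,0,0,0,0.002,0,0,0,0,0,0,0,0,0,0,0,0,0,0,0,0,0,0,0,0,0,0,0,0,0,0,0,0,0,0,0,0,0,0,0,0]
}}

```text
time: 16.4
eef_pos: [0.5388, 0.0502, 0.0844]
eef_rot: [[0.474, 0.881, 0.0], [0.881, -0.474, 0.0], [0.0, 0.0, -1.0]]
contact_force: [-0.2, 0.4, -1.0]
finger_gap: 0.0238
grasp_force: 20.0
```

{"op": "step_arm", "data": {
  "series": [0,0,0,0,0,0.002,0,0,0,0,0,0,0,0,0,0,0,0,0,0,0.6,0,0,0,0,0,0,0.6,0,0,0,0,0,0,0.6,0,0,0,0,0,0,0.6,0,0,0,0,0,0,0.6,0,0,0,0,0,0,0.6]
}}

```text
time: 17.07
eef_pos: [0.5388, 0.0502, 0.0838]
eef_rot: [[0.474, 0.881, 0.0], [0.881, -0.474, 0.0], [0.0, 0.0, -1.0]]
contact_force: [-0.0, 0.5, -0.0]
finger_gap: 0.0522
grasp_force: 0.0
```

{"op": "step_arm", "data": {
  "series": [0,0,0,0,0,0,0.6,0,0,0,0,0,-0.02,0.6,0,0,0,0,0,-0.05,0.6,0,0,0,0,0,-0.1,0.6,0,0,0,0,0,-0.1,0.6,0,0,0,0,0,-0.1,0.6,0,0,0,0,0,-0.05,0.6,0,0,0,0,0,0,0.6]
}}

```text
time: 17.73
eef_pos: [0.5411, 0.0504, 0.214]
eef_rot: [[0.474, 0.881, 0.007], [0.881, -0.474, 0.001], [0.004, 0.006, -1.0]]
contact_force: [0.5, 0.2, 0.9]
finger_gap: 0.053
grasp_force: 0.0
```

Run:
```python
from h import *
from rig import get_image
delta([.539,.0508,.2])
im=get_image("side")
cv2.imwrite("pics/c5.png",cv2.resize(im["img"][90:290,170:370],None,fx=3,fy=3,interpolation=cv2.INTER_CUBIC))
```

```text
t 17.73 pos [0.5411 0.0504 0.214 ] xang 61.73 tilt 0.42 F [0.53 0.24 0.91] gap 0.053 gf 0.0 j [0.07 0.31 1.82 0.   1.   0.56]
tool shift mm [-0.67 -2.09 14.02] frac [-0.0022 -0.007   0.0467]
```

View pics/c5.png

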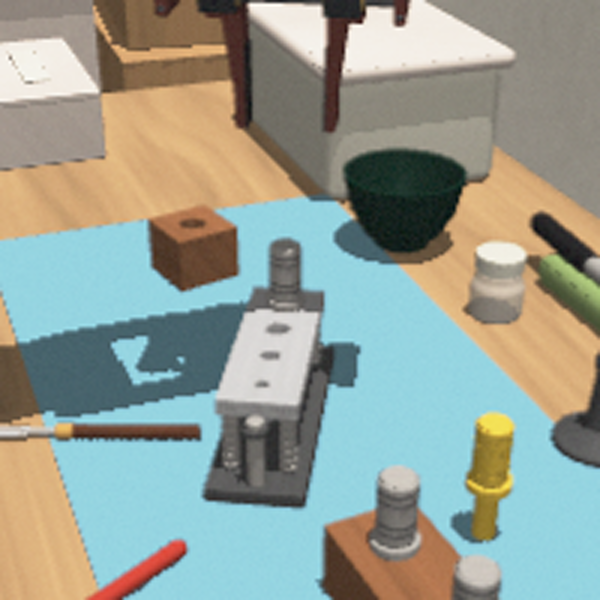

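The picture shows the plunger at (285,270), upright in hole 4 with its collar on the plate, and the gripper clear above it. Everything else is in place. I'll let the arm settle and hand in.

{"op": "step_arm", "data": {
  "series": [0,0,0,0,0,0,0.6,0,0,0,0,0,0,0.6,0,0,0,0,0,0,0.6,0,0,0,0,0,0,0.6,0,0,0,0,0,0,0.6,0,0,0,0,0,0,0.6,0,0,0,0,0,0,0.6,0,0,0,0,0,0,0.6]
}}

```text
time: 18.45
eef_pos: [0.5387, 0.0502, 0.2096]
eef_rot: [[0.474, 0.881, -0.0], [0.881, -0.474, -0.0], [-0.0, -0.0, -1.0]]
contact_force: [-0.5, 0.7, -0.0]
finger_gap: 0.0523
grasp_force: 0.0
```

```bash
python3 -c "
from rig import job_done
print(job_done())"
```

```text
the job is handed in; nothing more can be done
None
```

Job handed in at 18.5 s, with no verdict returned: holes 1–3 refused the plunger's roughly 20 mm shank at about 5 N or less, and it now stands free and upright in hole 4 with its collar on the plate.

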